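# Shake the tally pin out of the slotted box

### The arm

A 6-joint arm with a two-finger parallel gripper is mounted at the origin on the work surface. World frame = base frame: x ahead of the robot, y to its left, z up, the work surface at z = 0. Lengths are in mm, angles in degrees, forces in N, time in s.
With the tool pointing down it reaches from about 300 to 875 mm from the base axis. Payload 6.4 kg.
Tool frame: the origin (TCP) lies between the finger pads; the fingertips stand 25 mm ahead of it and the grasp point (between the pads) lies 6 mm ahead of it (r.tcp_to_tips is the z of the fingertips in the tool frame, in mm); z points along the fingers, y is the line along which they close (so a half turn about z gives the same grasp; the last joint's range is limited). The gripper opens to 88 mm and grips with 3 to 60 N. Pads are 18 mm wide; open, the fingers measure 123 mm over their backs; the gripper's body (75 mm by 187 mm) begins 45 mm behind the grasp point.
Start: joints at [-80.518, 10.359, 92.074, -0, 77.567, -11.82], TCP at [208.91, -535.722, 263.714] pointing down, gripper open.
Joint ranges: [-171.53, 171.53], [-51.25, 118.39], [17.06, 147.69], [-65.23, 245.23], [0, 150.52], [-178.68, 178.68]. Speed limits (degrees/s): [147.25, 147.25, 172.46, 180, 180, 180].

### API

Orientations are given as [roll, pitch, yaw] about the fixed x, y, z axes, in that order (R = Rz(yaw) Ry(pitch) Rx(roll)).
In Python, from station import readout, grab_frame, camera_info, r, spotter gives the robot as it stands.
- The arm moves only by the tool send_rows, never from a script. Its argument "commands" is a list that holds one entry, the list of rows, each a list of 7 numbers: the turn, a rotation vector about the tool's x, y, z in rad, then the shift along the tool's x, y, z in mm, then the gripper's target within -1 to 1 (shut at 1, half-way at 0, fully open at -1). In form: [[[ax, ay, az, x, y, z, jaw], ...]]. A call has 1 to 8 rows; each row is the pose to reach, as a shift and turn from the pose commanded when the call began, along the tool's axes at that moment; what a row does not reach only later rows make up. A row lasts 1/12 s, in which the tool goes at most 41.7 mm and 7.16 degrees, less where a joint would pass 70% of its speed; a pose out of reach is approached as far as the arm can. A call with a gripper value outside its range is refused whole. The fingers move at their own pace and stop on an object; the grip force is fixed at half the most. Time passes only in rows, so rows that repeat a pose let the fingers close. It gives the time, the measured TCP pose, the force, the opening and the grip force at its end, in the units of the state.
- readout.observe(): the state, without advancing time (a new reading comes with each control period).
- grab_frame(name): name is "side" or "top" or "wrist"; returns (picture, depth): 384x512x3 uint8, blue, green, red; 384x512 float32, mm along the optical axis (not along the pixel's ray), 0 where there is no reading.
- camera_info(name): a dict with "mtx" (3x3 intrinsics, pixels), "view" (4x4, takes a point from world to camera coordinates). Camera axes: x right, y down, z forward; pixel columns grow to the right and rows downward; lengths in mm; the calibration is good to about 2 mm. A picture is of the moment at which its call begins: read the wrist's pose just before it. camera_info takes no time and is no camera call; for the wrist camera it gives the pose at the moment of the call.
- r.job_done(): hands the job in; it is judged then, once.
Trained networks look in the newest picture that a camera, given by its name, has taken for a name from the list of things; names that differ only in an ending like _2 or _b are one class to them, and where a whole thing is asked for, a point or a joint stands for the part that bears it (a point fixed in the world has none). Each returns a list of dicts, best first, with "score" (0 to 1); they miss things now and then, are a little off and sometimes report something else, mostly with a low value. They report only what shows in the picture. A call takes as long as a camera call.
- spotter.look_for(camera, query): "extent" ([left, top, right, bottom] in pixels, round what is visible of it).
- spotter.cut_out(camera, query): "pixels" (384x512 bool, what is visible of it) and "extent" ([left, top, right, bottom] in pixels, round what is visible of it).
- spotter.spot_point(camera, query): "centre" ([row, column] in pixels: a listed point, or the origin of a listed thing).
The state is a dict: "clock": time; "joint_pos": joint angles; "dq": joint speeds; "joint_torque": joint torques, N m; "eef_pos": TCP position; "orientation": TCP orientation; "ft_force": force on the tool from outside, world axes, zero at the start; "ft_torque": the same for the moment, N m; "gripper_width": finger opening in mm; "gripper_force": force on a finger pad.
Only numpy, scipy, OpenCV 4.12 (cv2) and the standard library are available. Lean on these libraries where they do the work, as an engineer would, in place of code of your own. Each camera call takes 0.05 s, during which the arm holds its last target. There are 200 camera calls.

### The job

Empty the tally box, the oblong wooden box with the clear top that stands slot-down on the cork mat. Lift it, hold it low over the open metal tray with the steel pin still inside, and shake it there, slot down, until the pin lines up with the slot and drops into the tray; then stand the box back on the mat, slot down, wholly on the mat, and let go.

Things in the scene. Friction and masses are not known exactly. Their poses are not given: they have to be found in the camera images.
- tally_box: Closed brown wooden box with clear top, 96 (x) x 56 (y) x 70 mm high, about 0.3 kg, standing upside down. Origin: centre of underside, z up. Walls 4 mm; plain sides: grip across the 56 mm, 15 to 60 mm up. Only opening: slot in the underside at the origin, 20 mm along x, 48 mm along y (full inner width). Inner floor slopes down 8 deg from the slot (10.8 mm up) to both end walls (6 mm up).
- pin: Steel cylinder 12 mm in diameter, 36 mm long, 32 g, loose in the tally box, at first at the box's +x end. Origin: centre; y along the cylinder. In gentle carrying it stays at the end; it rolls up to the slot and drops, if lying roughly along the slot, when the box is shaken briskly along its x (60 mm strokes, over 1.5 m/s2) or tipped over 10 deg about its y.
- tray: Open shallow dark steel tray standing loose on the table, 160 (x) x 140 (y) mm and 35 mm high, walls and floor 4 mm thick, 0.8 kg. Origin: centre of the underside, z up.
- mat: Flat cork mat fixed on the table, 160 (x) x 120 (y) x 3 mm. Origin: centre of its underside, z up. The tally box starts on it.

How it is judged:
By the outcome, as a careful person would: the job done as asked, in the order asked, and still so for the second after the job is handed in, with the robot touching nothing.
It also fails if it takes over 61 s, if anything falls off the work surface, if the arm or the gripper's body presses on something with over 40 N, if the wrist force passes 120 N, or if a joint passes its speed limit or range.

## Working session

There is one attempt and no reset: what is moved stays moved. The work goes in short steps, Python scripts to look and compute and a tool call to move; the robot and the scene stay as the last step left them, time stands still between calls to the robot, and variables do not carry over. Pictures are saved under pics/ and viewed, at most 10 in all, crops included, and the job is handed in when it is done.

Besides the shell and the picture viewer there is one more tool, called after ">>>" as name([rows], argument=value, ...), one row to a line, values as JSON. send_rows: Moves the arm, as the interface text tells. Its arguments: {"type":"object","properties":{"commands":{"type":"array"}},"required":["commands"]}

```bash
mkdir -p pics; cat > h.py <<'E'
import numpy as np, cv2
from station import readout, grab_frame, camera_info, r, spotter
def cloud(name, depth, mask=None):
    c=camera_info(name); K=np.array(c["mtx"]); V=np.array(c["view"])
    m=depth>0
    if mask is not None: m&=mask
    v,u=np.nonzero(m); z=depth[v,u]
    P=np.linalg.inv(K)@np.vstack([u*z,v*z,z]); P=np.linalg.inv(V)@np.vstack([P,np.ones(len(z))])
    return P[:3].T,(u,v)
E
python3 - <<'E'
from h import *
s=readout.observe(); print({k:np.round(s[k],2) for k in('clock','eef_pos','orientation','gripper_width','ft_force')}, r.tcp_to_tips)
im={}
for n in("top","side"):
    im[n],d=grab_frame(n)
    for q in("tally_box","tray","mat","pin"):
        for o in spotter.cut_out(n,q)[:1]:
            P,_=cloud(n,d,o["pixels"])
            print(n,q,round(o["score"],2),np.round(o["extent"]),len(P))
            if len(P):
                print("  z pct",np.percentile(P[:,2],[2,25,50,75,98]).round(1))
                zt=np.percentile(P[:,2],98); T=P[P[:,2]>zt-8]
                rc=cv2.minAreaRect(T[:,:2].astype(np.float32)); print("  top rect",np.round(rc[0],1),np.round(rc[1],1),round(rc[2],1))
                rc=cv2.minAreaRect(P[:,:2].astype(np.float32)); print("  all rect",np.round(rc[0],1),np.round(rc[1],1),round(rc[2],1))
cv2.imwrite("pics/a.png",cv2.resize(np.vstack([im["top"],im["side"]]),None,fx=.78,fy=.78))
E
```

```text
{'clock': np.float64(0.0), 'eef_pos': array([ 208.82, -535.21,  262.83]), 'orientation': array([-1.799e+02, -2.000e-02,  2.130e+01]), 'gripper_width': np.float64(88.29), 'ft_force': array([ 0.58, -0.52,  0.48])} 25.0
top tally_box 0.59 [127. 173. 170. 230.] 1938
  z pct [ 9.4 69.8 71.6 72.6 74.4]
  top rect [547.1 206.3] [96.6 56.4] 15.3
  all rect [553.8 217.9] [116.7  76.3] 14.6
top tray 0.98 [305. 152. 384. 234.] 5514
  z pct [ 0.3  2.3  3.3  5.1 34.8]
  top rect [ 569.3 -177.9] [159.9 140.7] 5.6
  all rect [ 569.3 -177.9] [159.8 140.8] 5.7
top mat 0.9 [116. 158. 189. 248.] 2590
  z pct [-1.1  1.   2.   2.9  5.3]
  top rect [552.  213.7] [163.5 122.9] 14.3
  all rect [552.  213.7] [163.5 122.9] 14.3
side tally_box 0.88 [202. 247. 267. 304.] 3114
  z pct [ 7.1 48.7 73.  74.3 76. ]
  top rect [546.9 206.5] [95.9 58.6] 15.2
  all rect [548.9 184.4] [103.6 105.6] 13.1
side tray 0.65 [220. 100. 296. 163.] 4115
  z pct [ 2.   4.9  6.8 23.3 36.9]
  top rect [ 568.8 -177.7] [160.5 146.1] 6.2
  all rect [ 572.6 -185.2] [174.8 164.5] 3.4
side mat 0.94 [183. 262. 282. 332.] 3664
  z pct [1.3 3.2 4.1 4.9 7.1]
  top rect [551.8 214. ] [165.1 121. ] 14.3
  all rect [551.8 214. ] [165.1 121. ] 14.3
```

View pics/a.png

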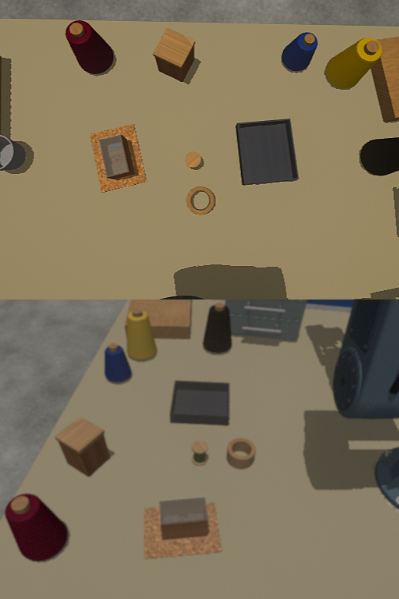

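The top half shows the box on its mat at about (118,157) and the tray at about (267,152). The ring and small spool lie between them, with cones and blocks around the edges. Next I'll check obstacle heights and work out the approach move.

```bash
cat >> h.py <<'E'
from scipy.spatial.transform import Rotation as R
def rel(pos,yaw,base=None):
    """shift (mm) and turn (rad) in tool axes from current pose to tool-down pose"""
    s=readout.observe(); Rc=R.from_euler('xyz',s["orientation"],degrees=True)
    t=Rc.inv()*R.from_euler('xyz',[180,0,yaw],degrees=True)
    return t.as_rotvec().round(4), Rc.inv().apply(np.array(pos)-s["eef_pos"]).round(1)
E
python3 - <<'E'
from h import *
i,d=grab_frame("top"); P,(u,v)=cloud("top",d)
m=np.zeros(d.shape,np.uint8); m[v,u]=(P[:,2]>25)
n,l,st,_=cv2.connectedComponentsWithStats(m)
L=l[v,u]
for k in range(1,n):
    Q=P[L==k]
    if len(Q)>40: print(Q[:,:2].min(0).round(),Q[:,:2].max(0).round(),np.percentile(Q[:,2],98).round())
print(rel([547,206.4,260],15.3), rel([547,206.4,52],15.3))
E
```

```text
[781. 239.] [859. 323.] 150.0
[762.  13.] [865. 115.] 103.0
[ 800. -303.] [ 865. -232.] 109.0
[ 658. -538.] [ 883. -353.] 149.0
[ 483. -255.] [ 656. -100.] 36.0
[509. 447.] [594. 512.] 70.0
[494. 167.] [601. 246.] 74.0
[ 513. -496.] [ 605. -433.] 129.0
[523.  -5.] [563.  33.] 51.0
[408. -39.] [476.  27.] 42.0
[282.  -7.] [294.  64.] 294.0
(array([-0.    , -0.    ,  0.1047]), array([ 584.6, -568.6,    3.7])) (array([-0.    , -0.    ,  0.1047]), array([ 584.6, -568.6,  211.7]))
```

>>> send_rows([
  [[0,0,0.1047,585,-569,4,-1],[0,0,0.1047,585,-569,4,-1],[0,0,0.1047,585,-569,4,-1],[0,0,0.1047,585,-569,4,-1],[0,0,0.1047,585,-569,4,-1],[0,0,0.1047,585,-569,4,-1],[0,0,0.1047,585,-569,4,-1],[0,0,0.1047,585,-569,4,-1]],
])

```text
clock: 1.22
eef_pos: [347.4, -230.6, 262.4]
orientation: [180.0, -0.0, 15.3]
ft_force: [1.7, -1.0, 0.2]
gripper_width: 88.1
gripper_force: 0.0
```

```bash
python3 -c "
from h import *
print(rel([547,206.4,180],15.3))"
```

```text
(array([ 0.0008, -0.0005, -0.0006]), array([ 307.5, -369.1,   82.2]))
```

>>> send_rows([
  [[0,0,0,307,-369,82,-1],[0,0,0,307,-369,82,-1],[0,0,0,307,-369,82,-1],[0,0,0,307,-369,82,-1],[0,0,0,307,-369,82,-1],[0,0,0,307,-369,82,-1],[0,0,0,307,-369,82,-1],[0,0,0,307,-369,82,-1]],
])

```text
clock: 1.88
eef_pos: [483.7, 68.9, 206.0]
orientation: [180.0, -0.1, 15.3]
ft_force: [0.6, -0.8, 0.7]
gripper_width: 88.2
gripper_force: 0.0
```

>>> send_rows([
  [[0,0,0,90,-110,24,-1],[0,0,0,90,-110,24,-1],[0,0,0,90,-110,24,-1],[0,0,0,90,-110,24,-1],[0,0,0,90,-110,24,-1],[0,0,0,90,-110,24,-1]],
])

```text
clock: 2.38
eef_pos: [540.6, 197.3, 181.4]
orientation: [180.0, 0.1, 15.4]
ft_force: [1.1, 0.4, -0.0]
gripper_width: 87.9
gripper_force: 0.0
```

```bash
python3 - <<'E'
from h import *
print(readout.observe()["eef_pos"])
i,d=grab_frame("wrist"); o=spotter.cut_out("wrist","tally_box")
cv2.imwrite("pics/w.png",i)
for k in o[:2]:
    P,_=cloud("wrist",d,k["pixels"]); T=P[(P[:,2]>64)&(P[:,2]<82)]; print(k["score"],k["extent"],np.percentile(P[:,2],[5,50,95]),cv2.minAreaRect(T[:,:2].astype(np.float32)))
print(rel([547,206.4,52],15.3))
E
```

```text
[540.56003101 197.30255941 181.38411049]
(array([ 0.0003,  0.0005, -0.0002]), array([  9.1,  -8.6, 130. ]))
```

View pics/w.png

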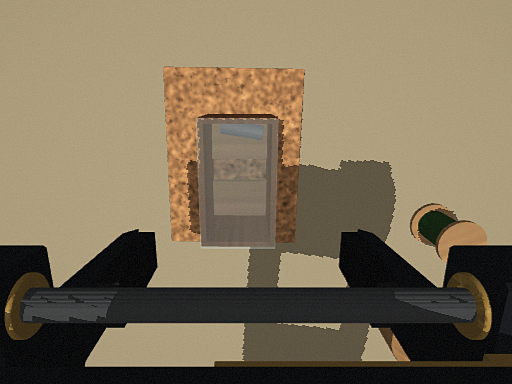

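The wrist view shows the box top at (200–280, 115–248) with the pin at its far (+x) end, about (242,130). The slot is at about (240,168).

```bash
python3 - <<'E'
from h import *
i,d=grab_frame("wrist")
m=np.zeros(d.shape,bool); m[95:262,180:300]=1
P,_=cloud("wrist",d,m); T=P[(P[:,2]>66)&(P[:,2]<82)]; print(len(T),np.median(T[:,2]),cv2.minAreaRect(T[:,:2].astype(np.float32)))
print(readout.observe()["eef_pos"],rel([547,206.4,52],15.3))
E
```

```text
10262 72.8755358394571 ((548.3677978515625, 206.677001953125), (96.2313461303711, 56.179443359375), 15.180535316467285)
[540.69355413 195.44511886 182.20200829] (array([ 0.0003,  0.0001, -0.0011]), array([  9. ,  -8.9, 130.2]))
```

>>> send_rows([
  [[0,0,0,9.5,-9,20,-1],[0,0,0,9.5,-9,50,-1],[0,0,0,9.5,-9,80,-1],[0,0,0,9.5,-9,105,-1],[0,0,0,9.5,-9,120,-1],[0,0,0,9.5,-9,130,-1],[0,0,0,9.5,-9,130,-1],[0,0,0,9.5,-9,130,-1]],
])

```text
clock: 3.2
eef_pos: [548.0, 207.0, 52.5]
orientation: [180.0, -0.0, 15.2]
ft_force: [-0.7, 0.2, 0.8]
gripper_width: 87.8
gripper_force: 0.0
```

>>> send_rows([
  [[0,0,0,0,0,0,1],[0,0,0,0,0,0,1],[0,0,0,0,0,0,1],[0,0,0,0,0,0,1],[0,0,0,0,0,0,1],[0,0,0,0,0,0,1],[0,0,0,0,0,0,1],[0,0,0,0,0,0,1]],
])

```text
clock: 3.87
eef_pos: [548.0, 207.8, 52.5]
orientation: [180.0, -0.0, 15.3]
ft_force: [-1.6, -0.9, 4.9]
gripper_width: 55.8
gripper_force: 30.0
```

>>> send_rows([
  [[0,0,0,0,0,-5,1],[0,0,0,0,0,-15,1],[0,0,0.02,0,0,-28,1],[0,0,0.06,0,0,-42,1],[0,0,0.1,0,0,-55,1],[0,0,0.14,0,0,-65,1],[0,0,0.16,0,0,-72,1],[0,0,0.169,0,0,-75,1]],
])

```text
clock: 4.53
eef_pos: [548.5, 208.0, 129.0]
orientation: [-180.0, -0.1, 5.6]
ft_force: [0.3, 0.6, -2.5]
gripper_width: 56.1
gripper_force: 30.0
```

```bash
python3 -c "
from h import *
s=readout.observe();print(s['gripper_width'],s['gripper_force'],rel([569,-178,127],5.6))"
```

```text
56.10969613076657 30.00338631507475 (array([-0.0002, -0.0025, -0.0007]), array([-17. , 386.1,   1.8]))
```

>>> send_rows([
  [[0,0,0,0,4,0,1],[0,0,0,-0.5,12,0,1],[0,0,0,-1,24,0,1],[0,0,0,-2,40,0,1],[0,0,0,-3,60,0,1],[0,0,0,-4,82,0,1],[0,0,0,-5,106,0,1],[0,0,0,-6,130,0,1]],
])

```text
clock: 5.2
eef_pos: [553.7, 75.7, 126.1]
orientation: [-180.0, 0.1, 5.6]
ft_force: [-0.4, 0.5, -3.5]
gripper_width: 55.8
gripper_force: 30.0
```

>>> send_rows([
  [[0,0,0,-1,24,0,1],[0,0,0,-2,48,0,1],[0,0,0,-3,72,0,1],[0,0,0,-4,96,0,1],[0,0,0,-5,120,0,1],[0,0,0,-6,142,0,1],[0,0,0,-7,162,0,1],[0,0,0,-8,180,0,1]],
])

```text
clock: 5.87
eef_pos: [563.1, -104.6, 126.1]
orientation: [-180.0, 0.1, 5.6]
ft_force: [0.5, -0.2, -3.2]
gripper_width: 55.7
gripper_force: 30.0
```

>>> send_rows([
  [[0,0,0,-1,17,0,1],[0,0,0,-1,33,0,1],[0,0,0,-2,47,0,1],[0,0,0,-2,58,0,1],[0,0,0,-3,67,0,1],[0,0,0,-3,73,0,1],[0,0,0,-3,76,0,1],[0,0,0,-3,76,0,1]],
])

```text
clock: 6.53
eef_pos: [568.7, -178.4, 126.9]
orientation: [-180.0, -0.0, 5.6]
ft_force: [0.3, 0.8, -3.7]
gripper_width: 56.1
gripper_force: 30.0
```

```bash
python3 - <<'E'
from h import *
s=readout.observe();print(s['eef_pos'],s['gripper_width'],s['gripper_force'],rel([569,-178,94],5.6))
i,d=grab_frame("wrist"); t,d=grab_frame("top"); cv2.imwrite("pics/c.png",np.hstack([cv2.resize(i,(400,300)),cv2.resize(t[120:270,250:450],(400,300))]))
E
```

```text
[ 568.65254051 -178.37337468  126.93168912] 56.06960508351146 30.003232520248275 (array([-0.    , -0.    ,  0.0002]), array([ 0.4, -0.3, 32.9]))
```

View pics/c.png

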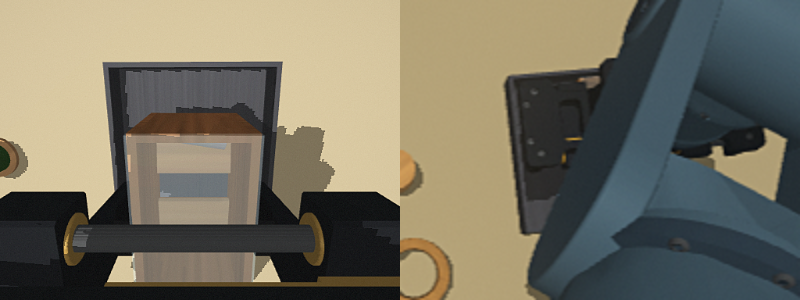

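The left pane shows the box held over the tray, with the pin still at the far end (about 205,145) and the slot clear over the tray floor (195,185). I'll lower it and shake.

>>> send_rows([
  [[0,0,0,0,0,5,1],[0,0,0,0,0,14,1],[0,0,0,0,0,23,1],[0,0,0,0,0,29,1],[0,0,0,0,0,32,1],[0,0,0,0,0,32,1],[0,0,0,0,0,32,1]],
])

```text
clock: 7.22
eef_pos: [568.4, -177.9, 94.6]
orientation: [-180.0, 0.0, 5.6]
ft_force: [-0.8, -0.1, -2.8]
gripper_width: 55.6
gripper_force: 30.0
```

>>> send_rows([
  [[0,0,0,30,0,0,1],[0,0,0,30,0,0,1],[0,0,0,-30,0,0,1],[0,0,0,-30,0,0,1],[0,0,0,30,0,0,1],[0,0,0,30,0,0,1],[0,0,0,0,0,0,1],[0,0,0,0,0,0,1]],
])

```text
clock: 7.88
eef_pos: [565.7, -177.5, 93.4]
orientation: [-179.9, 0.3, 5.7]
ft_force: [0.4, 0.3, -3.0]
gripper_width: 56.2
gripper_force: 30.0
```

```bash
python3 - <<'E'
from h import *
s=readout.observe();print(s['eef_pos'],s['gripper_width'],s['gripper_force'])
i,d=grab_frame("wrist"); print([(round(o["score"],2),o["extent"]) for o in spotter.look_for("wrist","pin")])
t,d=grab_frame("side"); print([(round(o["score"],2),o["extent"]) for o in spotter.look_for("side","pin")])
cv2.imwrite("pics/d.png",np.hstack([cv2.resize(i,(400,300)),cv2.resize(t[75:195,180:340],(400,300))]))
E
```

```text
[ 565.70168987 -177.45461949   93.44362205] 56.218616563722556 30.007568833243567
[(0.66, [244.4, 94.8, 297.6, 147.9])]
[(0.49, [226.1, 125.5, 235.0, 135.0])]
```

View pics/d.png

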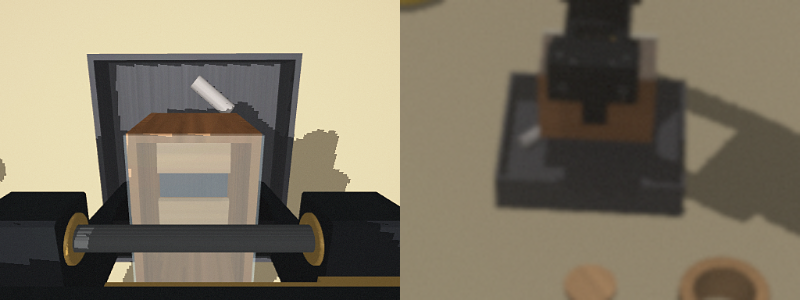

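Both views show the pin lying on the tray floor: wrist (212,93), side (530,135). Now I'll return the box to the mat.

>>> send_rows([
  [[0,0,0,0,0,-8,1],[0,0,0,0,0,-24,1],[0,0,0,0,-5,-40,1],[0,0,0,0,-15,-48,1],[0,0,0,1,-32,-50,1],[0,0,0,3,-56,-50,1],[0,0,0,4,-84,-50,1],[0,0,0,5,-114,-50,1]],
])

```text
clock: 8.75
eef_pos: [562.7, -63.1, 145.8]
orientation: [180.0, -0.1, 5.6]
ft_force: [0.4, 0.1, -3.3]
gripper_width: 55.8
gripper_force: 30.0
```

>>> send_rows([
  [[0,0,0,1,-30,0,1],[0,0,0,2,-60,0,1],[0,0,0,3,-90,0,1],[0,0,0,5,-120,0,1],[0,0,0,6,-148,0,1],[0,0,0,7,-174,0,1],[0,0,0,8,-196,0,1],[0,0,0,9,-216,0,1]],
])

```text
clock: 9.42
eef_pos: [549.9, 154.1, 145.7]
orientation: [-180.0, -0.1, 5.7]
ft_force: [-0.9, -0.8, -2.7]
gripper_width: 55.8
gripper_force: 30.0
```

```bash
python3 -c "
from h import *
s=readout.observe();print(s['eef_pos'],rel([551,212,100],14.7))"
```

```text
[549.88109826 154.10390427 145.68876233] (array([-0.0003, -0.0011, -0.1572]), array([  6.8, -57.5,  45.7]))
```

>>> send_rows([
  [[0,0,-0.03,1,-15,2,1],[0,0,-0.07,3,-29,8,1],[0,0,-0.11,5,-41,18,1],[0,0,-0.14,6,-50,29,1],[0,0,-0.157,6.5,-56,38,1],[0,0,-0.157,7,-57,44,1],[0,0,-0.157,7,-57,46,1],[0,0,-0.157,7,-57,46,1]],
])

```text
clock: 10.08
eef_pos: [551.0, 208.5, 97.7]
orientation: [180.0, 0.1, 14.6]
ft_force: [0.3, 0.6, -2.0]
gripper_width: 55.8
gripper_force: 30.0
```

```bash
python3 -c "
from h import *
s=readout.observe();print(s['eef_pos'],s['ft_force'],rel([551,212,53],14.7))
i,d=grab_frame('side');P,_=cloud('side',d,spotter.cut_out('side','tally_box')[0]['pixels']);print(np.percentile(P[:,2],[1,2,5,95,98]))"
```

```text
[551.02893091 208.47698244  97.68238573] [ 0.27851594  0.55034792 -1.95050986] (array([ 0.    ,  0.0022, -0.0023]), array([ 1. , -3.4, 44.7]))
[  4.42943947  56.75493313  70.3313315  120.82913748 142.55732404]
```

>>> send_rows([
  [[0,0,0,0,-1,6,1],[0,0,0,0,-3,16,1],[0,0,0,0,-3,26,1],[0,0,0,0,-3,34,1],[0,0,0,0,-3,39,1],[0,0,0,0,-3,42,1],[0,0,0,0,-3,43,1],[0,0,0,0,-3,43,1]],
])

```text
clock: 10.85
eef_pos: [550.7, 212.0, 55.6]
orientation: [-180.0, 0.0, 14.6]
ft_force: [-0.6, -0.1, -3.2]
gripper_width: 55.6
gripper_force: 30.0
```

>>> send_rows([
  [[0,0,0,0,0,0.5,1],[0,0,0,0,0,1,1],[0,0,0,0,0,1,1],[0,0,0,0,0,1,1]],
])

```text
clock: 11.18
eef_pos: [551.0, 212.1, 55.3]
orientation: [180.0, -0.0, 14.6]
ft_force: [0.2, -0.2, -2.9]
gripper_width: 56.0
gripper_force: 30.0
```

>>> send_rows([
  [[0,0,0,0,0,0.5,1],[0,0,0,0,0,1,1],[0,0,0,0,0,1,1],[0,0,0,0,0,1,1]],
])

```text
clock: 11.52
eef_pos: [550.8, 212.0, 53.9]
orientation: [-180.0, 0.0, 14.6]
ft_force: [0.1, -0.3, -2.6]
gripper_width: 55.5
gripper_force: 30.0
```

>>> send_rows([
  [[0,0,0,0,0,0.5,1],[0,0,0,0,0,1,1],[0,0,0,0,0,1,1],[0,0,0,0,0,1,1]],
])

```text
clock: 11.85
eef_pos: [550.7, 212.0, 52.8]
orientation: [-180.0, 0.0, 14.6]
ft_force: [0.2, 0.1, -2.9]
gripper_width: 56.2
gripper_force: 30.0
```

>>> send_rows([
  [[0,0,0,0,0,0.5,1],[0,0,0,0,0,1,1],[0,0,0,0,0,1,1],[0,0,0,0,0,1,1]],
])

```text
clock: 12.18
eef_pos: [550.9, 212.0, 52.6]
orientation: [180.0, -0.0, 14.6]
ft_force: [-4.3, -1.0, 5.4]
gripper_width: 55.8
gripper_force: 30.0
```

Contact. I'll open the fingers and retreat straight up.

>>> send_rows([
  [[0,0,0,0,0,0,-1],[0,0,0,0,0,0,-1],[0,0,0,0,0,0,-1],[0,0,0,0,0,0,-1],[0,0,0,0,0,0,-1],[0,0,0,0,0,0,-1],[0,0,0,0,0,0,-1],[0,0,0,0,0,0,-1]],
])

```text
clock: 12.85
eef_pos: [550.8, 212.0, 51.9]
orientation: [-180.0, 0.0, 14.6]
ft_force: [-0.1, -0.6, -0.6]
gripper_width: 88.0
gripper_force: 0.0
```

>>> send_rows([
  [[0,0,0,0,0,-5,-1],[0,0,0,0,0,-20,-1],[0,0,0,0,0,-45,-1],[0,0,0,0,0,-75,-1],[0,0,0,0,0,-105,-1],[0,0,0,0,0,-135,-1],[0,0,0,0,0,-160,-1],[0,0,0,0,0,-170,-1]],
])

```text
clock: 13.52
eef_pos: [552.7, 212.4, 226.9]
orientation: [180.0, -0.4, 14.6]
ft_force: [0.2, -0.2, 0.0]
gripper_width: 88.3
gripper_force: 0.0
```

>>> send_rows([
  [[0,0,0,-20,0,0,-1],[0,0,0,-60,0,0,-1],[0,0,0,-95,0,0,-1],[0,0,0,-120,0,0,-1],[0,0,0,-130,0,0,-1],[0,0,0,-130,0,0,-1]],
])

```text
clock: 14.02
eef_pos: [423.3, 179.0, 221.5]
orientation: [-180.0, 0.0, 14.6]
ft_force: [0.4, 1.1, -0.1]
gripper_width: 87.9
gripper_force: 0.0
```

```bash
python3 - <<'E'
from h import *
print(readout.observe()["gripper_width"])
i,d=grab_frame("side"); 
for q in("tally_box","mat","tray","pin"):
    for o in spotter.cut_out("side",q)[:1]:
        P,_=cloud("side",d,o["pixels"]); T=P[P[:,2]>np.percentile(P[:,2],98)-8]
        print(q,round(o["score"],2),np.median(P,0).round(1),np.percentile(T[:,2],95),cv2.minAreaRect(T[:,:2].astype(np.float32)))
w,d=grab_frame("wrist")
cv2.imwrite("pics/e.png",np.hstack([cv2.resize(w,(400,300)),cv2.resize(i[80:350,120:360],(400,450))[:300*0+450]][:1]+[cv2.resize(i[80:350,120:380],(400,300))]))
E
```

```text
87.94670806139197
tally_box 0.92 [547.3 227.3  73.2] 75.81551453719658 ((549.5191650390625, 211.43081665039062), (95.85508728027344, 59.17153549194336), 15.40756893157959)
mat 0.94 [549.7 241.7   4.1] 6.211103108634802 ((551.6817626953125, 212.29672241210938), (163.17144775390625, 123.65509033203125), 14.742608070373535)
tray 0.6 [ 568.8 -184.8    6.8] 37.62785394456073 ((569.1430053710938, -177.1631317138672), (159.7136993408203, 144.67832946777344), 6.272439479827881)
pin 0.65 [ 623.5 -182.3   14.2] 17.906523853605165 ((621.766357421875, -185.8533935546875), (34.7642822265625, 11.15004825592041), 53.23350143432617)
```

View pics/e.png

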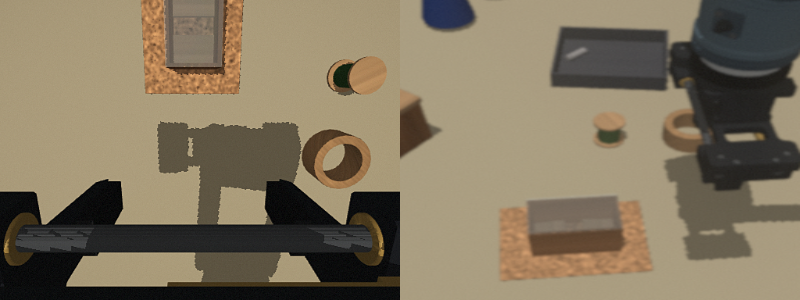

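The right pane shows the box wholly on the mat at (575,225), and the pin in the tray at (577,53). The robot is clear of everything.

```bash
python3 -c "
from station import r
print(r.job_done())"
```

```text
the job is handed in; nothing more can be done
None
```

The pin was shaken out into the tray, and the tally box is back on the mat, slot down and released; I handed the job in at about 14 s of the 61 s allowed.

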